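# Turn the lazy Susan until the mug faces the plate

## Robot

A 7-joint arm with a two-finger parallel gripper is mounted at the origin on the work surface. World frame = base frame: x ahead of the robot, y to its left, z up, the work surface at z = 0. Lengths are in m, angles in rad, forces in N, time in s.
With the tool pointing down it reaches from about 0.35 to 0.775 m from the base axis. Payload 3.1 kg.
Tool frame: the origin (TCP) lies at the very end of the fingers, on their centre line; the grasp point (between the pads) lies 19 mm behind it (arm.pinch_z is the distance from the TCP to the grasp point, in m); z points along the fingers, y is the line along which they close (so a half turn about z gives the same grasp; the last joint's range is limited). The gripper opens to 85 mm and grips with 20 to 120 N. Pads are 22 mm wide; open, the fingers measure 114 mm over their backs; the gripper's body (76 mm by 85 mm) begins 54 mm behind the grasp point. The pads swing forward as they close: fully open they stand 13 mm farther back than shut.
Start: joints at [1.253, 0.311, 0.014, 1.512, -0.004, 1.319, -0.027], TCP at [0.15, -0.529, 0.231] pointing down, gripper open.
Joint ranges: [-2.7, 2.7], [-0.3, 1.91], [-1.27, 1.3], [0.12, 2.57], [-1.44, 4.58], [0.2, 2.03], [-3.05, 3.05]. Speed limits (rad/s): [2.79, 2.79, 3.14, 3.14, 3.14, 3.14, 3.14].

## Interface

Orientations are given as [roll, pitch, yaw] about the fixed x, y, z axes, in that order (R = Rz(yaw) Ry(pitch) Rx(roll)).
In Python, from bench import arm gives the robot as it stands. Calls block until the motion is done:
- arm.move_ptp(position, orientation): joint-space move of the TCP to a pose.
- arm.move_linear(position, max_speed=0.15, frame=None): straight line of the TCP; frame=None keeps the orientation; max_speed is the mean speed in m/s.
- arm.set_joints(angles): joint-space move.
- arm.open() and arm.grab(): open the fingers fully, or close them until they stop; the grip force is fixed at half the most.
- arm.hold(seconds).
- arm.inverse_kinematics(position, orientation): joint angles nearest the present ones, or None.
- arm.get_state(): the state.
- arm.snapshot(name): name is "scene" or "top"; returns a dict with "image" (384x512x3 uint8, red, green, blue), "fx", "fy", "cx", "cy" (pixels), "R" (3x3) and "t" (3): a world point X has camera coordinates R X + t. Camera axes: x right, y down, z forward; pixel columns grow to the right and rows downward; lengths in m; the calibration is good to about 2 mm. A picture is of the moment at which its call begins. There is no depth.
A pose or a line that the arm cannot do raises arm.MotionError and nothing moves.
- arm.sign_off(): hands the job in; it is judged then, once.
The state is a dict: "time": time; "joint_positions": joint angles; "qvel": joint speeds; "joint_efforts": joint torques, N m; "ee_pos": TCP position; "orientation": TCP orientation; "force": force on the tool from outside, world axes, zero at the start; "wrist_torque": the same for the moment, N m; "gripper_width": finger opening in m; "finger_force": force on a finger pad.
Only numpy, scipy, OpenCV 4.12 (cv2) and the standard library are available. Lean on these libraries where they do the work, as an engineer would, in place of code of your own. Each camera call takes 0.05 s, during which the arm holds its last target. There are 200 camera calls.

## Task

Push the lazy Susan round gently by the posts on its rim until the mug (the one with the handle) stands at the front, straight in line between the tray's axis and the tongue that points at the plate. Do not touch, lift or tip anything that stands on the tray, and leave the plate, spoon, beaker and bottle where they are; then draw back and leave the tray at rest.

Things in the scene. Friction and masses are not known exactly. Their poses are not given: they have to be found in the camera images.
- susan_base: Fixed dark-wood foot of the lazy Susan; it does not turn. A disc 220 mm across and 25 mm high, hidden under the tray, with a flat tongue 26 mm wide, 12 mm high, that reaches 228 mm from the axis, 53 mm past the tray's edge, and points at the plate. Origin on the turning axis at the table's surface; z up; the tongue lies along its own -x.
- tray_center (a point): Centre of the upper face of the tray (light-wood disc, 350 mm across, 18 mm thick), on the turning axis, 45 mm above the table; axes turn with the tray, z up. Six light-wood finger posts, 20 mm thick, 55 mm tall, stand on its rim 160 mm from the axis, 60 degrees apart, the first on its x axis. The four things on it stand about 68 mm from the axis, none reaching beyond 130 mm.
- post_top (a point): Centre of the top of the first finger post (on the tray's x axis), 100 mm above the table, 160 mm from the turning axis.
- turntable (a joint): Turn of the tray from its start, rad, positive counterclockwise seen from above. It turns both ways (7 rad each way) against a light friction of about 0.1 N m (under 1 N at a post) with a little damping: it stays where it is left and hardly coasts when pushed slowly.
- mug: The small white ceramic mug, the only thing on the tray with a handle: 56 mm across, 75 mm tall, open at the top, its handle sticks out 23 mm (51 mm from its centre) to its own +y. Loose on the tray. Origin at the centre of its underside (45 mm above the table), z up.
- sugar_bowl: White ceramic bowl on the tray, 70 mm across, 42 mm tall, no handle, loose. Origin at the centre of its underside.
- shaker: Slim white ceramic salt shaker on the tray, round-topped, 42 mm across at the foot, 83 mm tall, loose. Origin at the centre of its underside.
- jar: White jar with a flat steel lid on the tray, 58 mm across, 78 mm tall, loose. Origin at the centre of its underside.
- plate: White plate, 160 mm across, 18 mm high, on the table off the end of the tongue, about 320 mm from the tray's axis. Origin at the centre of its underside.
- spoon: Steel spoon, 140 mm long, lying on the table beside the plate. Origin at its middle, underneath.
- beaker: Yellow plastic beaker, 62 mm across, 75 mm tall, on the table on the lazy Susan's left as the robot sees it, clear of the tray. Origin at the centre of its underside.
- juice: Amber glass bottle, 66 mm across, 150 mm tall, on the table on the lazy Susan's left, beyond the beaker. Origin at the centre of its underside.
Mind the look-alikes: they are no part of the job. Leave any green or turquoise look-alike of the sugar_bowl alone.

How it is judged:
At the end, for the whole second after the job is handed in: Mug centre within 15 mm of the tongue's centre line (about 12 degrees), on the tongue's side; tray at rest; the four things on the tray upright on it, 45 to 92 mm from the axis; plate, spoon, beaker and bottle within 20 mm of where they were (y of mug in the frame of susan_base between -0.015 and 0.015 m and x of mug in the frame of susan_base below -0.04 m and velocity of joint turntable between -0.03 and 0.03 rad/s and linear speed of mug below 0.02 m/s and angle between each of mug, sugar_bowl, shaker, jar's own z axis and vertical below 0.2 rad and height (world z) of mug between 0.038 and 0.052 m and height (world z) of sugar_bowl between 0.038 and 0.052 m and height (world z) of shaker between 0.038 and 0.052 m and height (world z) of jar between 0.038 and 0.052 m and not (horizontal distance between mug and tray_center below 0.045 m or horizontal distance between mug and tray_center above 0.092 m) and not (horizontal distance between sugar_bowl and tray_center below 0.045 m or horizontal distance between sugar_bowl and tray_center above 0.092 m) and not (horizontal distance between shaker and tray_center below 0.045 m or horizontal distance between shaker and tray_center above 0.092 m) and not (horizontal distance between jar and tray_center below 0.045 m or horizontal distance between jar and tray_center above 0.092 m) and distance of each of plate, spoon, beaker, juice from where it was at the start of the episode below 0.02 m); the robot touches nothing.
It fails at once if the robot touches a thing that stands on the tray (more than 1.5 N) (contact force between any of the fingers, the arm and mug above 1.5 N or contact force between any of the fingers, the arm and sugar_bowl above 1.5 N or contact force between any of the fingers, the arm and shaker above 1.5 N or contact force between any of the fingers, the arm and jar above 1.5 N).
It fails at once if a thing on the tray is lifted or carried (height (world z) of any of mug, sugar_bowl, shaker, jar above 0.06 m).
It fails at once if a thing on the tray tips, or slides or falls from its place (angle between any of mug, sugar_bowl, shaker, jar's own z axis and vertical above 0.35 rad or (horizontal distance between mug and tray_center below 0.04 m or horizontal distance between mug and tray_center above 0.1 m) or (horizontal distance between sugar_bowl and tray_center below 0.04 m or horizontal distance between sugar_bowl and tray_center above 0.1 m) or (horizontal distance between shaker and tray_center below 0.04 m or horizontal distance between shaker and tray_center above 0.1 m) or (horizontal distance between jar and tray_center below 0.04 m or horizontal distance between jar and tray_center above 0.1 m) or height (world z) of any of mug, sugar_bowl, shaker, jar below 0.035 m).
It fails at once if the tray is flung round (faster than 2.5 rad/s) (velocity of joint turntable above 2.5 rad/s or velocity of joint turntable below -2.5 rad/s).
It fails at once if the plate, spoon, beaker or bottle on the table is disturbed (moved more than 20 mm) (distance of any of plate, spoon, beaker, juice from where it was at the start of the episode above 0.02 m).
It also fails if it takes over 51 s, if anything falls off the work surface, if the arm or the gripper's body presses on something with over 40 N, if the wrist force passes 120 N, or if a joint passes its speed limit or range.

## Working session

There is one attempt and no reset: what is moved stays moved. The work goes in short steps, each a Python script; the robot and the scene stay as the last script left them, time stands still between calls to the robot, and variables do not carry over. Pictures are saved under pics/ and viewed, at most 10 in all, crops included, and the job is handed in when it is done.

```bash
mkdir -p pics; python3 - <<'E'
from bench import arm
import cv2,numpy as np,pickle
for n in("scene","top"):
    s=arm.snapshot(n);pickle.dump(s,open(n+"0.pkl","wb"))
    cv2.imwrite(f"pics/{n}0.png",cv2.resize(s["image"][...,::-1],(800,600)))
    R=np.array(s["R"]);print(n,s["fx"],s["cx"],s["cy"],-R.T@s["t"],R[2])
print(arm.get_state())
E
```

```text
scene 404.5051061182014 255.24412296546558 186.78768625232343 [ 1.06772151 -0.35070153  0.89169176] [-0.48265626  0.37096142 -0.7933666 ]
top 456.6212147948064 253.02106873369667 187.93324145903568 [0.36964326 0.04081626 1.49523993] [ 0.142922    0.01281899 -0.98965094]
{'time': 0.1, 'joint_positions': array([ 1.25330582,  0.31166451,  0.01398184,  1.5129153 , -0.00436426,
        1.3192106 , -0.02719702]), 'qvel': array([ 0.00153992, -0.00107201, -0.0005877 , -0.00225178, -0.00095619,
       -0.00109511, -0.00123971]), 'joint_efforts': array([ 7.56401223e-04, -3.80855870e+01,  1.46566406e-01, -2.31244022e+01,
        1.22385172e-02,  8.07654957e-03, -2.62978239e-05]), 'ee_pos': array([ 0.14959416, -0.52857296,  0.23031186]), 'orientation': array([-3.13942832e+00,  1.21711788e-04,  2.75889614e-01]), 'force': array([0.39306428, 0.10067575, 0.92322708]), 'wrist_torque': array([-0.04624199, -0.01233636,  0.04479491]), 'finger_force': 0.0, 'gripper_width': 0.08567583311304268}
```

View pics/top0.png

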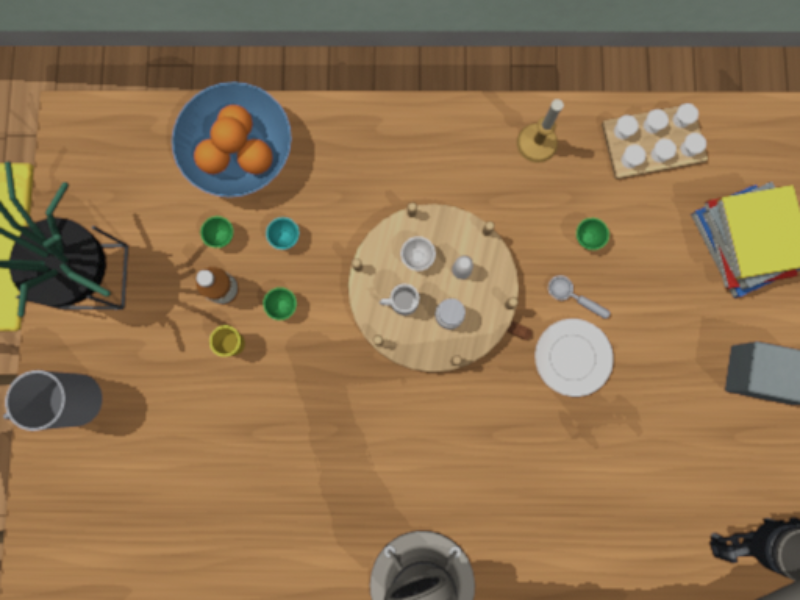

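View pics/scene0.png

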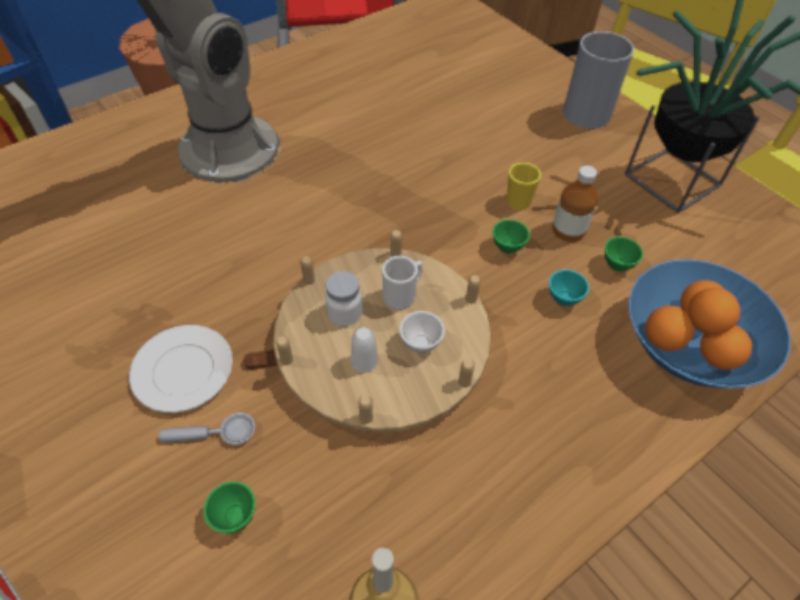

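The top view (800x600) shows the tray centre near (434,288), the mug rim at (404,298) with its handle to the left, the tongue end at (520,330) and the plate at (573,357). Six post tops are at about (413,208), (489,227), (513,301), (457,360), (379,340) and (358,264). Turning the mug counterclockwise about 130° along the near side looks best, because it keeps clear of the plate and the beaker.

```bash
cat > h.py <<'E'
import numpy as np,cv2
from bench import arm
def ray(s,uv,z):
    uv=np.atleast_2d(uv).astype(float);R=np.array(s["R"]);c=-R.T@np.array(s["t"])
    d=np.c_[(uv[:,0]-s["cx"])/s["fx"],(uv[:,1]-s["cy"])/s["fy"],np.ones(len(uv))]@R
    return (c+d*((z-c[2])/d[:,2])[:,None])[:,:2]
K=1.5625
def ang(p,c): return np.degrees(np.arctan2(*(p-c).T[::-1]))
def tool(c,a,r,z,yaw):  # a: degrees
    a=np.radians(a); return [c[0]+r*np.cos(a),c[1]+r*np.sin(a),z],[np.pi,0,yaw]
E
python3 - <<'E'
from h import *
import pickle
from scipy.optimize import least_squares
s=pickle.load(open("top0.pkl","rb"));q=pickle.load(open("scene0.pkl","rb"))
p=ray(s,np.array([(413,208),(489,227),(513,301),(457,360),(379,340),(358,264)])/K,.1)
p2=ray(q,np.array([(396,235),(473,281),(467,366),(366,401),(284,343),(307,262)])/K,.1)
for P in(p,p2):
    f=least_squares(lambda v:np.hypot(*(P-v).T)-.16,P.mean(0));c=f.x
    print("c",c,f.fun*1e3,ang(P,c))
    if P is p: c0=c
mug=ray(s,np.array([404,298])/K,.12);mug2=ray(q,np.array([400,268])/K,.12)
pl=ray(s,np.array([573,357])/K,.015);pl2=ray(q,np.array([181,367])/K,.015)
to=ray(s,np.array([520,330])/K,.012)
for n,v in dict(mug=mug,mug2=mug2,plate=pl,plate2=pl2,tongue=to).items(): print(n,v,ang(v,c0),np.hypot(*(v-c0)[0]))
# plate by white contour, tongue by dark brown mask
im=s["image"];g=cv2.cvtColor(im,cv2.COLOR_RGB2HSV)
m=(im.sum(2)<230).astype(np.uint8);n,l,st,ce=cv2.connectedComponentsWithStats(m)
for i in range(1,n):
    if st[i,4]>8 and 310<ce[i,0]<350 and 190<ce[i,1]<225:
        w=ray(s,ce[i],.012);print("dark",ce[i],st[i,4],ang(w,c0),np.hypot(*(w-c0)[0]))
m=((g[...,1]<40)&(g[...,2]>150)).astype(np.uint8);n,l,st,ce=cv2.connectedComponentsWithStats(m)
for i in range(1,n):
    if st[i,4]>60 and 230<ce[i,0]<400 and 140<ce[i,1]<260: print("white",ce[i]*K,st[i,4],ang(ray(s,ce[i],.015),c0))
# reach
for da in range(-20,120,20):
    for r in(.168,):
        for y0 in(0,90,180,270):
            a=ang(p[5:],c0)[0]-20+da+20
            pos,o=tool(c0,a,r,.068,np.radians((a+y0+180)%360-180))
            j=arm.inverse_kinematics(pos,o);print(int(a),y0,np.round(pos,3),None if j is None else np.round(j,2))
E
```

```text
c [ 0.59290368 -0.01911176] [-1.56121654 -2.85170721 -2.19461475 -2.21700474 -2.23392162 -2.81215897] [  15.94961815  -43.66655685 -102.97424557 -164.23421614  136.06381867
   76.19467631]
c [ 0.60007268 -0.02224321] [-1.21647847 -3.98548396 -1.48157742 -2.52454611 -2.63211403 -2.84108655] [ 136.20278362   75.99633514   15.24477542  -43.82583176 -103.35403968
 -163.86729726]
mug [[0.55976102 0.04173889]] [118.57518061] 0.06929095849849538
mug2 [[0.56097708 0.03990505]] [118.41226856] 0.06709912085756252
plate [[ 0.45284861 -0.30743205]] [-115.90872423] 0.3205370719171353
plate2 [[ 0.45343508 -0.31197545]] [-115.46489204] 0.32437729882890415
tongue [[ 0.50849696 -0.19983276]] [-115.03517991] 0.19946071519545755
dark [331.38888889 210.11111111] 126 [-114.65416313] 0.19388202975321725
white [419.31168301 253.81433824] 306 [20.93207931]
white [462.43578767 262.58561644] 73 [-47.24079114]
white [559.96835443 287.24287975] 79 [-88.81505227]
white [402.14306193 299.58428899] 218 [108.7478093]
white [449.8828125  310.98958333] 240 [-142.52579334]
white [593.35354478 306.25      ] 67 [-95.869
[... 1356 characters left out ...]
8] [ 0.35  0.44 -0.75  1.89  0.37  0.95 -2.91]
136 270 [0.472 0.097 0.068] [ 0.54  0.56 -1.04  1.89  0.57  1.03 -1.51]
156 0 [0.439 0.049 0.068] [ 0.65  0.45 -1.    1.99  0.47  0.95  0.57]
156 90 [0.439 0.049 0.068] [ 0.7   0.48 -1.07  1.99  0.52  0.97  2.1 ]
156 180 [0.439 0.049 0.068] [ 0.46  0.36 -0.73  1.99  0.3   0.9  -2.42]
156 270 [0.439 0.049 0.068] [ 0.61  0.42 -0.94  1.99  0.43  0.94 -0.96]
176 0 [ 0.425 -0.008  0.068] [ 0.73  0.37 -0.91  2.03  0.37  0.91  1.13]
176 90 [ 0.425 -0.008  0.068] [ 0.85  0.44 -1.07  2.03  0.48  0.95  2.6 ]
176 180 [ 0.425 -0.008  0.068] [ 0.55  0.31 -0.67  2.04  0.25  0.88 -1.89]
176 270 [ 0.425 -0.008  0.068] [ 0.62  0.33 -0.76  2.03  0.29  0.89 -0.37]
```

```bash
cat >> h.py <<'E'
C=np.array([.597,-.0205]);RR=.168;Z=.068
def look(name):
    s=arm.snapshot("top");cv2.imwrite(f"pics/{name}.png",cv2.resize(s["image"][...,::-1],(800,600))[150:450,250:650]);return s
def sweep(a0,a1,step=6,v=.08):
    n=max(1,int(np.ceil(abs(a1-a0)/step)))
    for a in np.linspace(a0,a1,n+1)[1:]:
        p,o=tool(C,a,RR,Z,np.radians(a)); o[2]=(o[2]+np.pi)%(2*np.pi)-np.pi
        arm.move_linear(p,v,o)
        
E
python3 - <<'E'
from h import *
arm.grab()
p,o=tool(C,55,RR,.25,np.radians(55))
arm.move_linear([.15,-.529,.33],.25)
arm.move_ptp([.5,-.2,.33],[np.pi,0,.6])
arm.move_ptp(p,o)
arm.move_linear([p[0],p[1],Z],.12)
st=arm.get_state();print(st["time"],st["ee_pos"],st["orientation"],st["force"],st["joint_positions"])
sweep(55,73)
st=arm.get_state();print(st["time"],st["ee_pos"],st["force"],st["joint_positions"])
look("a")
E
```

```text
6.2417 [0.69403422 0.11739673 0.06907314] [ 3.14036632e+00 -1.48121959e-03  9.59854640e-01] [ 0.10446251  0.54182873 -1.00935825] [ 0.08632815  0.79820034 -0.51464352  1.22257748  0.3857491   1.21371938
 -1.04081968]
7.3417 [0.64658026 0.13986559 0.06806257] [ 0.77395372 -0.68586158  0.12026391] [ 0.11596838  0.73769198 -0.59776372  1.370617    0.42574381  1.16143193
 -0.82767907]
```

View pics/a.png

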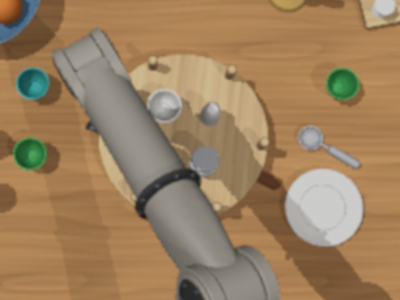

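The crop shows the arm over the mug and the tray's posts turned a few degrees counterclockwise: the post that was at (413,208) is now at about (403,213) in full view. Forces are about 1 N, so I'm continuing the sweep.

```bash
python3 - <<'E'
from h import *
sweep(73,178)
st=arm.get_state();print(st["time"],st["ee_pos"],st["force"],st["joint_positions"])
look("b")
E
```

```text
13.9917 [ 0.42932497 -0.01398828  0.06809061] [0.51346697 0.28656305 1.01070546] [ 0.92617597  0.52263667 -1.19108103  2.01672081  0.58330267  0.99886598
  0.97807925]
```

View pics/b.png

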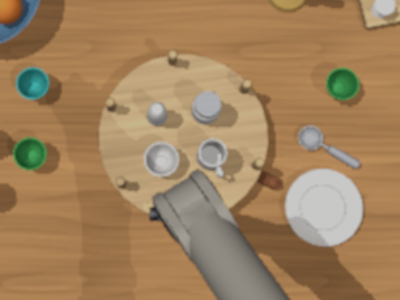

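The mug rim is at about (462,303) in full view with its handle downward, and the tongue is at (520,330). Next I compute the remaining angle and finish the push.

```bash
cat >> h.py <<'E'
def mugang(uv,T=-115.3):
    m=ray(S,np.array(uv)/K,.12)
    for c in(C,np.array([.5929,-.0191])): print("mug",m,ang(m,c),"r",np.hypot(*(m-c)[0]),"lat mm",1e3*np.hypot(*(m-c)[0])*np.sin(np.radians(ang(m,c)-T)))
import pickle
S=pickle.load(open("top0.pkl","rb"))
E
python3 - <<'E'
from h import *
mugang((462,303))
p=ray(S,np.array([(423,208),(495,237),(509,313),(372,333),(361,255)])/K,.1)
for c in(C,np.array([.5929,-.0191])): print(ang(p,c)%60)
E
```

```text
mug [[ 0.55043841 -0.07091704]] [-132.72336634] r 0.06862841383786893 lat mm [-20.54940083]
mug [[ 0.55043841 -0.07091704]] [-129.332981] r 0.06699247627046061 lat mm [-16.24436137]
[ 9.50564902  6.89166666  6.27421617  9.83372338 10.79252379]
[8.74092543 7.81001181 7.84853949 9.02090357 9.21253179]
```

```bash
python3 - <<'E'
from h import *
sweep(178,192,5,.06)
arm.hold(.3)
# back off along the path, then up
sweep(192,183,5,.06)
p=arm.get_state()["ee_pos"];arm.move_linear([p[0],p[1],.3],.15)
arm.move_ptp([.3,.3,.35],[np.pi,0,2.5])
arm.hold(.3)
st=arm.get_state();print(st["time"],st["ee_pos"],st["force"])
look("c")
E
```

```text
19.5417 [0.30062594 0.29932847 0.34979306] [ 0.0639936   0.66172944 -0.53579667]
```

View pics/c.png

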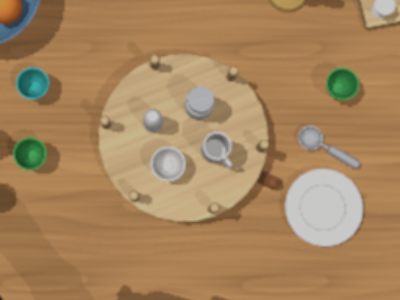

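The arm is clear. The crop shows the mug rim at about (217,147), which is (467,297) in full view. The posts are at about (155,62), (233,73), (263,145), (214,208), (134,196) and (106,122), and the plate is unmoved. I'll check the angle by numbers.

```bash
python3 - <<'E'
from h import *
from scipy.optimize import least_squares
mugang((467,297))
p=ray(S,(np.array([(155,62),(233,73),(263,145),(214,208),(134,196),(106,122)])+[250,150])/K,.1)
c=least_squares(lambda v:np.hypot(*(p-v).T)-.158,p.mean(0)).x
print(c,ang(p,c)%60)
E
```

```text
mug [[ 0.56224372 -0.08071386]] [-119.99414689] r 0.06952487061253682 lat mm [-5.68968568]
mug [[ 0.56224372 -0.08071386]] [-116.45287303] r 0.06881914629416368 lat mm [-1.38464622]
[ 0.59105028 -0.0177869 ] [21.76940565 21.6272245  22.06757166 21.60860186 21.48468054 21.49242307]
```

```bash
python3 -c "
from bench import arm
print(arm.sign_off())"
```

```text
the job is handed in; nothing more can be done
None
```

The tray was turned about 126° counterclockwise by one rim post, the mug now stands an estimated 1–6 mm off the tongue's centre line (limit 15 mm), the arm is drawn back, and the job was handed in at about 20 s; the hand-in call gave no verdict.

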